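Stand the peeler in the drying cabinet and shut its sliding guard

ROBOT

A 6-joint arm with a two-finger parallel gripper is mounted at the origin on a cart in front of the work surface, level with it; the furniture and walls round the work are solid. World frame = base frame: x ahead of the robot, y to its left, z up, the work surface at z = 0. Lengths are in m, angles in rad, forces in N, time in s.
With the tool pointing down it reaches from about 0.35 to 0.775 m from the base axis. Payload 7.3 kg.
Tool frame: the origin (TCP) lies where the fingers leave the gripper's body, on its centre line; the fingertips stand 66 mm ahead of it and the grasp point (between the pads) lies 47 mm ahead of it (robot.tips_ahead is the distance from the TCP to the fingertips, in m); z points along the fingers, y is the line along which they close (so a half turn about z gives the same grasp; the last joint's range is limited). The gripper opens to 92 mm and grips with 3 to 60 N. Pads are 19 mm wide; open, the fingers measure 130 mm over their backs; the gripper's body (75 mm by 190 mm) begins 47 mm behind the grasp point.
Start: joints at [0.972, 0.342, 1.524, -0, 1.275, -0.146], TCP at [0.23, 0.472, 0.292] pointing down, gripper open.
Joint ranges: [-2.53, 2.53], [-0.77, 2.02], [0.04, 2.7], [-1, 4.14], [0.28, 2.66], [-3.11, 3.11]. Speed limits (rad/s): [2.57, 2.57, 3.14, 3.14, 3.14, 3.14].

INTERFACE

Orientations are given as [roll, pitch, yaw] about the fixed x, y, z axes, in that order (R = Rz(yaw) Ry(pitch) Rx(roll)).
In Python, from cell import robot gives the robot as it stands.
- The arm moves only by the shell command python3 -m inch 'ROWS' [FORCE]. ROWS is a JSON object of lists of equal length, an entry for each row: "travel": the shift along the tool's x, y, z in mm, a list of three; "turn": the turn about the tool's z in units of 5 degrees (1.0 is 5 degrees); "claw": the closure, from -1 (fully open) to 1 (shut). A call has 1 to 12 rows; each row is the pose to reach, as a shift and turn from the pose commanded when the call began, along the tool's axes at that moment; what a row does not reach only later rows make up. A row lasts 1/10 s, in which the tool goes at most 50 mm and 8.59 degrees, less where a joint would pass 70% of its speed; a pose out of reach is approached as far as the arm can. A call with a gripper value outside its range is refused whole. The fingers move at their own pace and stop on an object; FORCE is the grip in N (left out, the last holds). Time passes only in rows, so rows that repeat a pose let the fingers close. It gives the time, the measured TCP pose, the force, the opening and the grip force at its end, in the units of the state.
- robot.observe(): the state, without advancing time (a new reading comes with each control period).
- robot.read_camera(name): name is "scene" or "top"; returns a dict with "pixels" (420x560x3 uint8, red, green, blue), "fx", "fy", "cx", "cy" (pixels), "cam_to_world" (4x4, takes a point from camera to world coordinates). Camera axes: x right, y down, z forward; pixel columns grow to the right and rows downward; lengths in m; the calibration is good to about 2 mm. A picture is of the moment at which its call begins. There is no depth.
- robot.hand_in(): hands the job in; it is judged then, once.
The state is a dict: "time": time; "qpos": joint angles; "qvel": joint speeds; "joint_efforts": joint torques, N m; "tool_pos": TCP position; "tool_rot": TCP orientation; "contact_force": force on the tool from outside, world axes, zero at the start; "torque": the same for the moment, N m; "opening": finger opening in m; "grip_force": force on a finger pad.
Only numpy, scipy, OpenCV 4.12 (cv2) and the standard library are available. Lean on these libraries where they do the work, as an engineer would, in place of code of your own. Each camera call takes 0.05 s, during which the arm holds its last target. There are 200 camera calls.

TASK

Put the yellow peeler away to dry: push the drying cabinet's clear sliding guard all the way open by the bow handle on its top, and lower the peeler, without dropping it, blade end down into the empty steel cup behind it so that it comes to rest standing in the cup with its handle leaning back on the cup's rear edge, towards the cabinet's back wall. Then slide the guard fully shut again over it, and leave the other things on the worktop where they are.

Things in the scene. Friction and masses are not known exactly. Their poses are not given: they have to be found in the camera images.
- cabinet: white drying cabinet fixed to the worktop, 190 deep (x) x 400 wide (y) x 192 mm high. Origin: middle of its underside; +x points to its back wall, +y to its left end, z up. The right half has a fixed clear hood, the left half the sliding guard; both are a slope (x -92, z 55 to x 10, z 191 mm) and a flat roof behind it. White end cheeks 7 mm thick, as high as the roof.
- guard (a joint): the clear sliding guard: 0 m = fully shut (y 3 to 192 mm in the cabinet's frame), 0.170 m = fully open, slid along the cabinet's -y over the fixed hood; stops at both ends, stays where it is left, needs about 2 N. Open, the way into the left half from above and in front is free from y = 22 to 193 mm.
- guard_handle (a point): middle of the top bar of the steel bow handle that stands up from the guard's roof and moves with it: round bar 11 mm thick, 48 mm long along the cabinet's x, its centre line 219 mm over the worktop and 28 mm over the roof (roof top at z = 193 mm). Push it sideways from either side. Axes as the cabinet's.
- cup_mouth (a point): centre of the mouth of the open steel cup fixed in the cabinet's left half, at the height of its rim, 115 mm over the worktop; axes as the cabinet's (+x to the rear edge, the one to lean on). Inside 76 (x) x 62 (y) mm, walls 3 mm, floor 93 mm below the mouth. Back wall of the cabinet 82 mm behind this point. Cup in the right half holds spoons: not this one.
- peeler_mid (a point): centre of the loose yellow peeler that lies on the worktop, a bar 170 long x 25 wide x 17.5 mm high, 80 g. Its x axis runs along it and points from the handle's end to the blade tip; y across it, z up as it lies. The thick handle fills about x = -85 to +20 mm; grip it across its 25 mm. Well leant, it stands about 30 degrees off upright, its upper end about 180 mm over the worktop.
- peeler_blade (a point): blade tip of the peeler, on its axis, 85 mm from the middle; this end goes down into the cup. Axes as peeler_mid.
- peeler_end (a point): handle end of the peeler, on its axis, 85 mm from the middle; this end stays up. Axes as peeler_mid.
- tape_roll: bystander: loose roll of tape, 94 mm across, 25 mm high; origin under its centre
- fish_tin: bystander: loose flat fish tin, 63 x 105 x 25 mm; origin under its centre
- matchbox: bystander: loose matchbox, 36 x 65 x 16 mm; origin under its centre
- salt_shaker: bystander: loose salt shaker, 44 mm across, 90 mm high; origin under its centre

How it is judged:
By the outcome, as a careful person would: the job done as asked, in the order asked, and still so for the second after the job is handed in, with the robot touching nothing.
It also fails if it takes over 72 s, if anything falls off the work surface, if the arm or the gripper's body presses on something with over 40 N, if the wrist force passes 120 N, or if a joint passes its speed limit or range.

## Working session

There is one attempt and no reset: what is moved stays moved. The work goes in short steps, Python scripts to look and compute and a shell command to move; the robot and the scene stay as the last step left them, time stands still between calls to the robot, and variables do not carry over. Pictures are saved under pics/ and viewed, at most 10 in all, crops included, and the job is handed in when it is done.

```bash
mkdir -p pics; ls
python3 - <<'E'
from cell import robot
import cv2,json,numpy as np
for n in("scene","top"):
    c=robot.read_camera(n)
    cv2.imwrite(f"pics/{n}0.png",cv2.resize(c["pixels"][:,:,::-1],(800,600),interpolation=cv2.INTER_CUBIC))
    print(n,c["fx"],c["fy"],c["cx"],c["cy"],np.round(c["cam_to_world"],4).tolist())
print(robot.observe())
E
```

```text
pics
scene 387.3396793592142 387.3396793592142 282.2523377057306 208.763646138189 [[-0.8905, -0.1844, 0.4159, 0.0343], [-0.4543, 0.4119, -0.7899, 1.0612], [-0.0256, -0.8924, -0.4506, 0.6997], [0.0, 0.0, 0.0, 1.0]]
top 409.7021575980163 409.7021575980163 283.56002561578526 209.79719252022696 [[0.0203, -0.9897, 0.1419, 0.3684], [-0.998, -0.0286, -0.0567, 0.1796], [0.0601, -0.1405, -0.9883, 1.3644], [0.0, 0.0, 0.0, 1.0]]
{'time': 0.1, 'qpos': array([ 9.71995976e-01,  3.42652691e-01,  1.52491367e+00, -5.54522247e-06,
        1.27537826e+00, -1.46002781e-01]), 'qvel': array([-0.00074014, -0.00107979, -0.00375263,  0.00037517,  0.00015742,
       -0.00101764]), 'joint_efforts': array([ 1.78096474e-03, -4.32000124e+01, -2.44693816e+01,  7.18659908e-02,
        5.24919725e-02, -2.35393895e-05]), 'tool_pos': array([0.22950976, 0.47188085, 0.2916173 ]), 'tool_rot': array([-3.14025429e+00, -1.91445397e-04,  2.68879657e+00]), 'contact_force': array([ 0.39315156, -0.20100229, -0.24688332]), 'torque': array([ 0.00690829, -0.07111158, -0.00615067]), 'grip_force': 0.0, 'opening': 0.09192136351255502}
```

View pics/scene0.png

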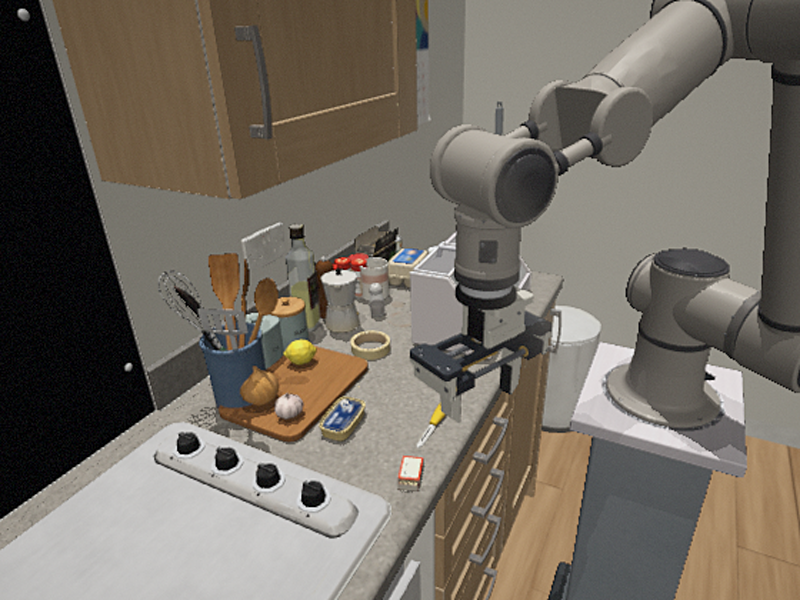

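View pics/top0.png

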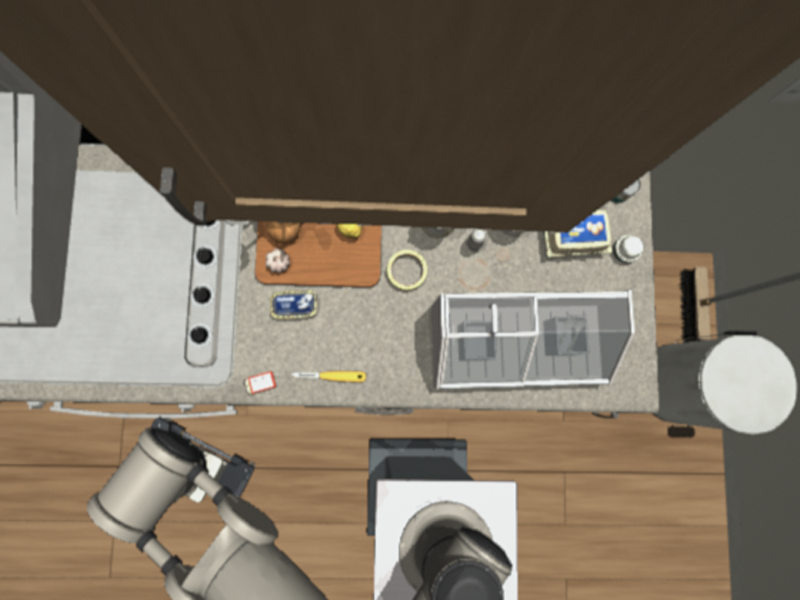

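The scene view shows the cabinet behind the gripper. In the top view the cabinet is at (435-632, 290-390), the handle at about (494, 318), and the peeler runs from (293, 376) to (366, 377). I'll enlarge that area.

Run:
```python
import cv2
from cell import robot
c=robot.read_camera("top")["pixels"][:,:,::-1]
a=cv2.resize(c[195:280,300:450],(800,453),interpolation=cv2.INTER_CUBIC)   # s=5.333
b=cv2.resize(c[250:278,165:265],(800,224),interpolation=cv2.INTER_CUBIC)[:147]   # s=8
cv2.imwrite("pics/z.png",cv2.vconcat([a,b]))
```

```text
(no output)
```

View pics/z.png

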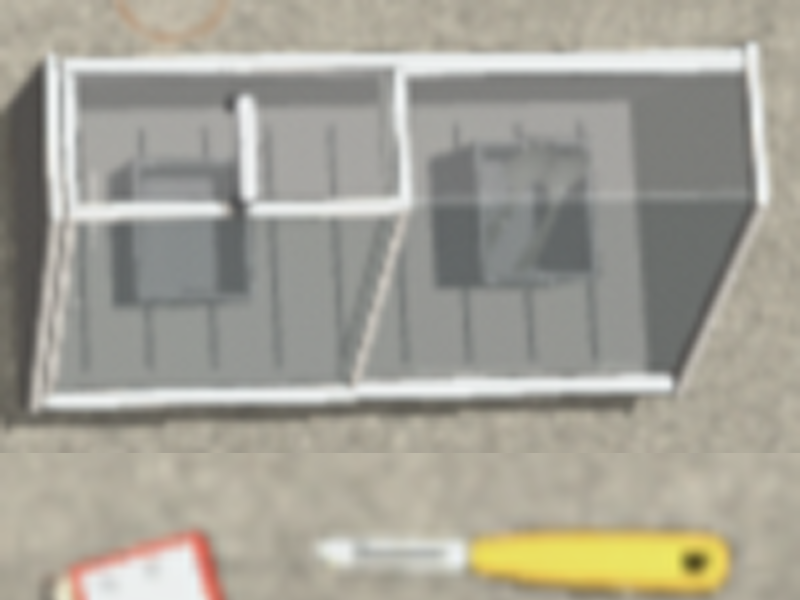

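The crop shows the handle bar from (245,97) to (250,203) and the cup mouth at about x 135-248, y 163-302. The roof corners are at (53,60) and (750,47). The peeler's blade tip is at (318,550) and its handle end at (730,562).

```bash
cat > h.py <<'E'
import numpy as np
from cell import robot
C=robot.read_camera("top"); T=C["cam_to_world"]
def ray(u,v,z,C=C):
    T=C["cam_to_world"]
    d=T[:3,:3]@np.array([(u-C["cx"])/C["fx"],(v-C["cy"])/C["fy"],1]); o=T[:3,3]
    return (o+d*(z-o[2])/d[2])
def A(u,v,z): return ray(300+(u+.5)/5.3333-.5,195+(v+.5)/5.3333-.5,z)
def B(u,v,z): return ray(165+(u+.5)/8-.5,250+(v-453+.5)/8-.5,z)
E
python3 - <<'E'
from h import *
from scipy.optimize import least_squares
tip,end=B(318,550,.009),B(730,562,.009)
print("tip",tip,"end",end,"mid",(tip+end)/2,np.linalg.norm(tip-end), np.degrees(np.arctan2(*(tip-end)[1::-1])))
pts=[((53,58,.192),(95,200)),((750,45,.192),(95,-200)),((765,205,.192),(10,-200)),((36,408,.055),(-93,200)),((676,390,.055),(-93,-200))]
W=np.array([A(*p)[:2] for p,_ in pts]);L=np.array([l for _,l in pts])/1e3
f=lambda q:(q[:2]+L@np.array([[np.cos(q[2]),-np.sin(q[2])],[np.sin(q[2]),np.cos(q[2])]]).T-W).ravel()
r=least_squares(f,[.48,-.1,0]);print("cab",r.x,np.degrees(r.x[2]),np.round(r.fun*1e3,1))
print("handle",A(246,97,.2245),A(250,203,.2245),A(248,150,.2245))
print("cup",A(191.5,232,.115))
# cupboard lower edge front guess from top image full coords
for z in(.5,.6,.7):print(z,ray(250*.7,207*.7,z),ray(500*.7,222*.7,z))
q=robot.observe();print(q["time"])
E
```

```text
tip [0.38518213 0.35637083 0.009     ] end [0.38386984 0.18921664 0.009     ] mid [0.38452599 0.27279373 0.009     ] 0.16715933303889363 89.55019443124509
cab [ 0.46451755 -0.16211858  0.04556533] 2.610700880109804 [-1.3  5.1 -2.  -4.1  2.3 -2.6  0.7  5.4  0.3 -3.8]
handle [ 0.52861342 -0.06266799  0.2245    ] [ 0.47211123 -0.06473776  0.2245    ] [ 0.50026604 -0.0637064   0.2245    ]
cup [ 0.464418  -0.0540357  0.115    ]
0.5 [0.62655391 0.36646772 0.5       ] [ 0.61747902 -0.01379028  0.5       ]
0.6 [0.59668778 0.3448452  0.6       ] [0.5886627  0.00857665 0.6       ]
0.7 [0.56682164 0.32322269 0.7       ] [0.55984638 0.03094358 0.7       ]
0.2
```

```bash
cat >> h.py <<'E'
def rel(*ts):
    s=robot.observe();y=s["tool_rot"][2];X=np.array([np.cos(y),np.sin(y)]);Y=np.array([np.sin(y),-np.cos(y)])
    print("t",s["time"],"pos",s["tool_pos"].round(4),"rot",s["tool_rot"].round(4),"F",s["contact_force"].round(1),"open",s["opening"].round(4),s["grip_force"])
    for x,yy,z,w in ts:
        d=np.array([x,yy])-s["tool_pos"][:2];t=-(w-y);t=(t+np.pi)%(2*np.pi)-np.pi
        print(np.round([1e3*d@X,1e3*d@Y,1e3*(s["tool_pos"][2]-z)],1),"turn",round(np.degrees(t)/5,2))
E
python3 -c "
from h import *
rel((.5003,-.0637,.36,3.187),(.5003,-.0637,.269,3.187))"
```

```text
Traceback (most recent call last):
  File "h.py", line 12, in rel
    print("t",s["time"],"pos",s["tool_pos"].round(4),"rot",s["tool_rot"].round(4),"F",s["contact_force"].round(1),"open",s["opening"].round(4),s["grip_force"])
                                                                                                                         ^^^^^^^^^^^^^^^^^^
AttributeError: 'float' object has no attribute 'round'
```

```bash
sed -i 's/s\["opening"\].round(4)/round(s["opening"],4)/' h.py
python3 -c "
from h import *
rel((.5003,-.0637,.36,3.187),(.5003,-.0637,.269,3.187))"
```

```text
t 0.3 pos [0.2296 0.472  0.292 ] rot [-3.1412e+00 -1.0000e-04  2.6888e+00] F [-0.   0.2 -1.4] open 0.0916 0.0
[-477.8 -363.3  -68. ] turn -5.71
[-477.8 -363.3   23. ] turn -5.71
```

```bash
python3 -m inch '{"travel":[[-20,-15,-68],[-60,-46,-68],[-100,-76,-68],[-140,-106,-68],[-180,-137,-68],[-220,-167,-68],[-260,-198,-68],[-300,-228,-68],[-340,-259,-68],[-380,-289,-68],[-420,-319,-68],[-460,-350,-68]],"turn":[-0.5,-1,-1.5,-2,-2.5,-3,-3.5,-4,-4.5,-5,-5.7,-5.7],"claw":[0,0,0,0,0,0,0,0,0,0,0,0]}'
python3 - <<'E'
from h import *
rel((.5003,-.0637,.36,3.187),(.5003,-.0637,.269,3.187))
E
```

```text
time: 1.5
tool_pos: [0.4845, -0.0335, 0.3603]
tool_rot: [3.141, 0.0, -3.096]
contact_force: [0.6, 1.3, 0.1]
opening: 0.0459
grip_force: 0.0
t 1.55 pos [ 0.4873 -0.0396  0.3597] rot [-3.1373e+00  1.5000e-03 -3.1009e+00] F [ 1.5 -6.5 -0.1] open 0.0454 0.0
[-12.  -24.6  -0.3] turn -0.05
[-12.  -24.6  90.7] turn -0.05
```

```bash
python3 -m inch '{"travel":[[-9.6,-20,0],[-9.6,-20,20],[-9.6,-20,20]],"turn":[0,0,0],"claw":[0,0,0]}'
python3 - <<'E'
from h import *
import cv2
rel((.5003,-.0637,.269,3.187))
a=cv2.resize(C["pixels"][150:280,290:460,::-1],(784,600),interpolation=cv2.INTER_CUBIC)
cv2.imwrite("pics/h1.png",a)
E
```

```text
time: 1.85
tool_pos: [0.4936, -0.0512, 0.338]
tool_rot: [3.14, -0.005, -3.098]
contact_force: [0.1, -0.9, -0.1]
opening: 0.0457
grip_force: 0.0
t 1.9 pos [ 0.4939 -0.0508  0.3393] rot [ 3.1405e+00 -2.9000e-03 -3.0975e+00] F [-0.7  0.4  0.4] open 0.046 0.0
[ -5.8 -13.1  70.3] turn -0.01
```

View pics/h1.png

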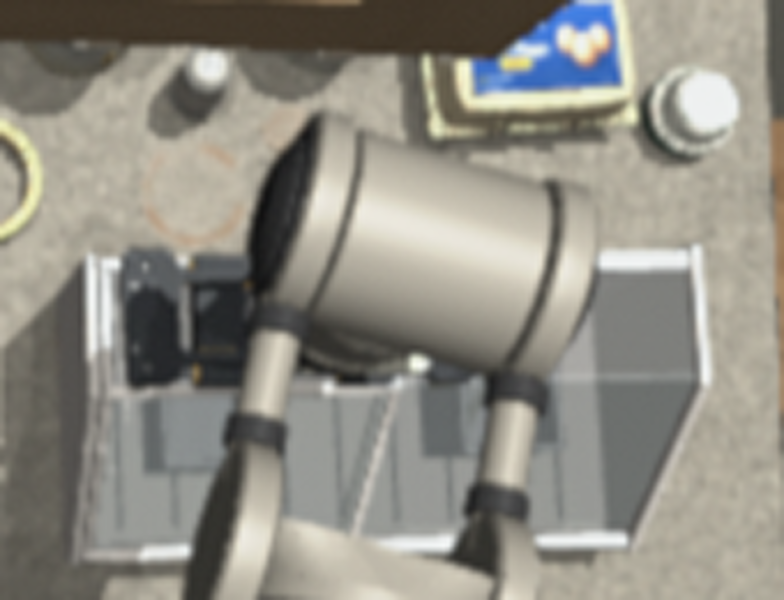

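The arm hides the handle, but it doesn't block the cabinet. I'll trust the measured pose, correct sideways and then descend.

```bash
python3 -m inch '{"travel":[[-5.8,-13,0],[-5.8,-13,10],[-5.8,-13,25],[-5.8,-13,40],[-5.8,-13,55],[-5.8,-13,66],[-5.8,-13,66]],"turn":[0,0,0,0,0,0,0],"claw":[0,0,0,0,0,0,0]}'
python3 - <<'E'
from h import *
rel((.5003,-.0637,.269,3.187))
E
```

```text
time: 2.6
tool_pos: [0.5003, -0.0635, 0.2728]
tool_rot: [3.141, -0.003, -3.097]
contact_force: [-0.0, 0.3, 1.0]
opening: 0.0458
grip_force: 0.0
t 2.65 pos [ 0.5008 -0.0636  0.2739] rot [ 3.1412e+00 -9.0000e-04 -3.0968e+00] F [ 0.3 -0.4  0.2] open 0.0459 0.0
[ 0.5 -0.1  4.9] turn -0.01
```

```bash
python3 -m inch '{"travel":[[0,-5,4],[0,-15,4],[0,-30,4],[0,-50,4],[0,-70,4],[0,-90,4],[0,-110,4],[0,-130,4],[0,-150,4],[0,-165,4],[0,-175,4],[0,-180,4]],"turn":[0,0,0,0,0,0,0,0,0,0,0,0],"claw":[0,0,0,0,0,0,0,0,0,0,0,0]}'
python3 -m inch '{"travel":[[0,-2,0],[0,-4,0],[0,-6,0],[0,-6,0]],"turn":[0,0,0,0],"claw":[0,0,0,0]}'
python3 - <<'E'
from h import *
rel((.5003,-.0637,.269,3.187))
E
```

```text
time: 3.85
tool_pos: [0.5088, -0.2448, 0.2703]
tool_rot: [-3.141, 0.0, -3.098]
contact_force: [0.9, 2.6, 0.8]
opening: 0.0462
grip_force: 0.9
time: 4.25
tool_pos: [0.5091, -0.2491, 0.2703]
tool_rot: [3.141, -0.0, -3.096]
contact_force: [-0.2, 2.6, 2.1]
opening: 0.0456
grip_force: 1.3
t 4.3 pos [ 0.5091 -0.2491  0.2702] rot [ 3.1412e+00 -3.0000e-04 -3.0964e+00] F [-0.2  3.3  1.9] open 0.0459 1.2833638116717339
[  0.4 185.6   1.2] turn -0.0
```

Not at the stop yet, since the force is still only sliding drag. I'll push further until it rises.

```bash
python3 -m inch '{"travel":[[0,-2,0],[0,-4,0],[0,-4,0]],"turn":[0,0,0],"claw":[0,0,0]}'
python3 -m inch '{"travel":[[0,-2,0],[0,-4,0],[0,-4,0]],"turn":[0,0,0],"claw":[0,0,0]}'
```

```text
time: 4.6
tool_pos: [0.5092, -0.2498, 0.27]
tool_rot: [3.134, -0.001, -3.096]
contact_force: [-0.9, 15.4, 5.3]
opening: 0.0457
grip_force: 8.1
time: 4.9
tool_pos: [0.5093, -0.2504, 0.2699]
tool_rot: [3.127, -0.002, -3.095]
contact_force: [-0.9, 28.9, 9.6]
opening: 0.0459
grip_force: 14.5
```

```bash
python3 -m inch '{"travel":[[0,12,0],[0,14,0],[0,14,-30],[0,14,-70],[0,14,-100],[0,14,-100]],"turn":[0,0,0,0,0,0],"claw":[0,0,0,-1,-1,-1]}'
python3 - <<'E'
from h import *
rel((.3843,.204,.2,1.563),(.3843,.204,.070,1.563))
E
```

```text
time: 5.5
tool_pos: [0.5098, -0.2451, 0.375]
tool_rot: [-3.135, 0.007, -3.097]
contact_force: [0.9, 0.4, 0.1]
opening: 0.0653
grip_force: 0.0
t 5.55 pos [ 0.5093 -0.2447  0.3723] rot [-3.1377  0.0039 -3.0975] F [-0.5 -0.2 -0.6] open 0.0691 0.0
[105.1 453.7 172.3] turn 18.59
[105.1 453.7 302.3] turn 18.59
```

```bash
python3 -m inch '{"travel":[[9,40,0],[18,80,0],[27,120,0],[36,160,0],[45,200,0],[54,240,0],[63,280,0],[72,320,0],[82,360,20],[92,400,50],[105,440,80],[105,454,100]],"turn":[1.6,3.2,4.8,6.4,8,9.6,11.2,12.8,14.4,16,17.6,18.6],"claw":[-1,-1,-1,-1,-1,-1,-1,-1,-1,-1,-1,-1]}'
python3 -m inch '{"travel":[[0,0,0],[0,0,0],[0,0,0]],"turn":[0,0,0],"claw":[-1,-1,-1]}'
python3 - <<'E'
from h import *
rel((.3843,.204,.2,1.563),(.3843,.204,.070,1.563))
E
```

```text
time: 6.75
tool_pos: [0.3827, 0.2064, 0.2687]
tool_rot: [3.141, 0.0, 1.558]
contact_force: [1.0, -0.2, 0.1]
opening: 0.0922
grip_force: 0.0
time: 7.05
tool_pos: [0.3844, 0.2046, 0.2705]
tool_rot: [3.141, 0.0, 1.564]
contact_force: [0.4, -0.7, 0.0]
opening: 0.0917
grip_force: 0.0
t 7.1 pos [0.3845 0.2046 0.2708] rot [ 3.1401e+00 -1.0000e-04  1.5628e+00] F [-0.3  0.1  0.5] open 0.0918 0.0
[-0.6 -0.2 70.8] turn -0.0
[-6.000e-01 -2.000e-01  2.008e+02] turn -0.0
```

```bash
python3 -m inch '{"travel":[[0,0,40],[0,0,80],[0,0,120],[0,0,150],[0,0,175],[0,0,190],[0,0,201],[0,0,201],[0,0,201]],"turn":[0,0,0,0,0,0,0,0,0],"claw":[-1,-1,-1,-1,-1,-1,-1,-1,-1]}'
python3 -m inch '{"travel":[[0,0,0],[0,0,0],[0,0,0],[0,0,0],[0,0,0],[0,0,0],[0,0,0],[0,0,0]],"turn":[0,0,0,0,0,0,0,0],"claw":[1,1,1,1,1,1,1,1]}' 4
```

```text
time: 8.0
tool_pos: [0.3845, 0.2052, 0.0699]
tool_rot: [3.14, -0.0, 1.563]
contact_force: [-0.1, -0.3, 0.8]
opening: 0.0915
grip_force: 0.0
time: 8.8
tool_pos: [0.3837, 0.2053, 0.0692]
tool_rot: [-3.142, -0.0, 1.563]
contact_force: [-0.5, 0.3, 0.8]
opening: 0.0325
grip_force: 0.0
```

```bash
python3 -m inch '{"travel":[[0,0,0],[0,0,0],[0,0,0],[0,0,0],[0,0,0]],"turn":[0,0,0,0,0],"claw":[1,1,1,1,1]}'
python3 -m inch '{"travel":[[0,0,-10],[0,0,-25],[0,0,-50],[0,0,-80],[0,0,-110],[0,0,-140],[0,0,-170],[0,0,-200],[0,0,-200],[0,0,-200]],"turn":[0,0,0,0,0,0,0,0,0,0],"claw":[1,1,1,1,1,1,1,1,1,1]}'
python3 - <<'E'
from h import *
import cv2
c=robot.read_camera("scene")["pixels"][:,:,::-1]
cv2.imwrite("pics/g1.png",cv2.resize(c[170:350,230:430],(667,600),interpolation=cv2.INTER_CUBIC))
E
```

```text
time: 9.3
tool_pos: [0.3836, 0.2053, 0.0692]
tool_rot: [-3.141, 0.0, 1.563]
contact_force: [-0.8, -0.3, -0.2]
opening: 0.0249
grip_force: 4.0
time: 10.3
tool_pos: [0.3836, 0.2053, 0.2698]
tool_rot: [3.14, -0.001, 1.563]
contact_force: [-0.1, 0.3, -1.0]
opening: 0.025
grip_force: 4.0
```

View pics/g1.png

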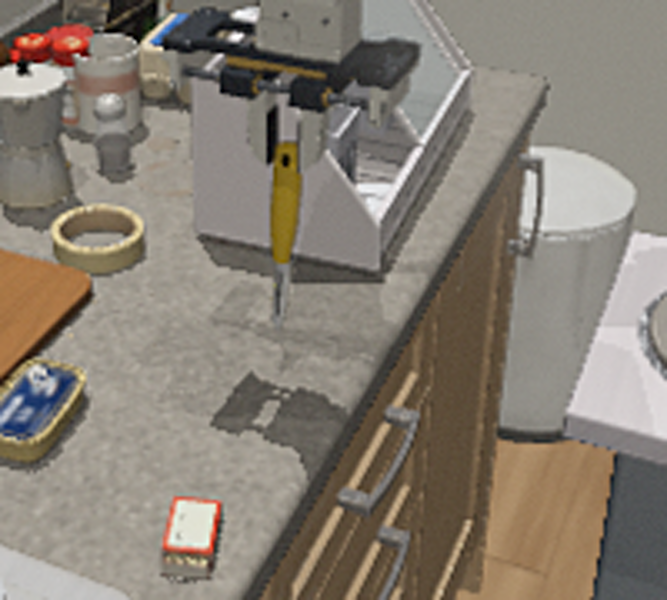

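The grasp worked. The peeler hangs straight down from the pads, handle end at (287,147) and tip at (278,322). The bystanders haven't moved. Next I'll carry it high over the cup.

```bash
python3 -m inch '{"travel":[[0,0,-20],[0,0,-50],[0,0,-80],[0,0,-110],[0,0,-140],[0,0,-155],[0,0,-160],[0,0,-160]],"turn":[-0.8,-2,-3.2,-4.4,-5.6,-6.6,-7,-7],"claw":[1,1,1,1,1,1,1,1]}' 8
python3 - <<'E'
from h import *
rel((.4644,-.054,.43,3.187))
E
```

```text
time: 11.2
tool_pos: [0.3839, 0.2053, 0.4287]
tool_rot: [-3.141, -0.0, 2.174]
contact_force: [-0.3, -0.6, -0.9]
opening: 0.0251
grip_force: 8.0
t 11.25 pos [0.3837 0.2053 0.4282] rot [-3.1398e+00 -6.0000e-04  2.1730e+00] F [-0.8 -0.1 -2.2] open 0.0248 7.999424189329147
[-259.4  -80.4   -1.8] turn -11.62
```

```bash
python3 -m inch '{"travel":[[-10,-3,0],[-30,-9,0],[-55,-17,0],[-85,-26,0],[-115,-36,0],[-145,-45,0],[-175,-54,0],[-205,-64,0],[-230,-71,0],[-248,-77,0],[-257,-80,0],[-259.4,-80.4,0]],"turn":[-0.5,-1.3,-2.3,-3.5,-4.8,-6,-7.3,-8.6,-9.9,-11,-11.6,-11.6],"claw":[1,1,1,1,1,1,1,1,1,1,1,1]}'
python3 -m inch '{"travel":[[0,0,0],[0,0,0],[0,0,0]],"turn":[0,0,0],"claw":[1,1,1]}'
python3 - <<'E'
from h import *
import cv2
rel((.4644,-.054,.43,3.187))
c=robot.read_camera("scene")
T=np.linalg.inv(c["cam_to_world"])
def pr(p):
    q=T[:3,:3]@p+T[:3,3];return c["fx"]*q[0]/q[2]+c["cx"],c["fy"]*q[1]/q[2]+c["cy"]
s=robot.observe()["tool_pos"]
im=cv2.resize(c["pixels"][100:280,250:410,::-1],(533,600),interpolation=cv2.INTER_CUBIC)
for p in(s-[0,0,.057],s-[0,0,.212],np.array([.4644,-.054,.115])):
    print((np.array(pr(p))-[250,100])*3.333)
cv2.imwrite("pics/c1.png",im)
E
```

```text
time: 12.45
tool_pos: [0.4647, -0.0549, 0.4276]
tool_rot: [3.141, -0.003, -3.099]
contact_force: [0.4, 0.6, -1.1]
opening: 0.0249
grip_force: 8.0
time: 12.75
tool_pos: [0.4645, -0.0533, 0.4291]
tool_rot: [3.141, -0.0, -3.097]
contact_force: [-0.4, 0.1, -1.5]
opening: 0.025
grip_force: 8.0
t 12.8 pos [ 0.4645 -0.0534  0.4292] rot [ 3.1414e+00  1.0000e-04 -3.0967e+00] F [-0.1 -0.  -1.4] open 0.0249 7.999318242073059
[ 0.2 -0.6 -0.8] turn -0.01
[248.26862212  99.08223107]
[244.58717699 253.350033  ]
[242.73631757 346.02431247]
```

View pics/c1.png

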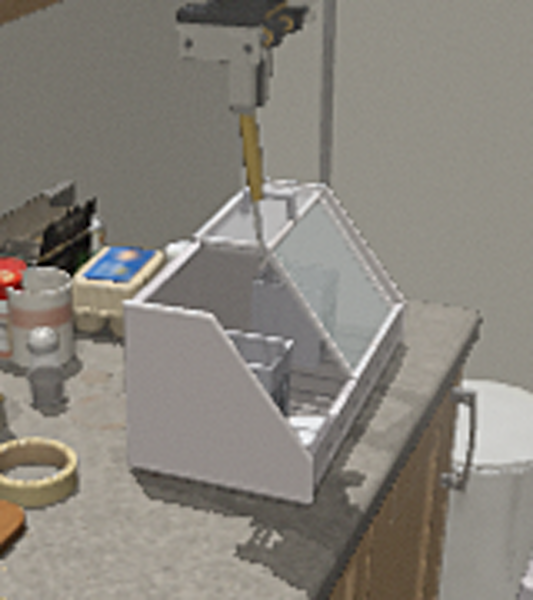

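Run:
```python
from h import *
c=robot.read_camera("scene");T=np.linalg.inv(c["cam_to_world"])
def pr(p):
    q=T[:3,:3]@p+T[:3,3];return (np.array([c["fx"]*q[0]/q[2]+c["cx"],c["fy"]*q[1]/q[2]+c["cy"]])-[250,100])*3.333
X=np.array([.999,.0456,0]);Y=np.array([-.0456,.999,0]);m=np.array([.4644,-.054,.115])
for a,b in((1,1),(-1,1),(-1,-1),(1,-1)):print(a,b,pr(m+a*.041*X+b*.034*Y).round())
cab=np.array([.4645,-.1621,0])
for l in((95,200,192),(10,200,192),(-93,200,55),(-93,200,0)):
    print(l,pr(cab+X*l[0]/1e3+Y*l[1]/1e3+[0,0,l[2]/1e3]).round())
```

```text
1 1 [193. 353.]
-1 1 [271. 367.]
-1 -1 [291. 339.]
1 -1 [216. 327.]
(95, 200, 192) [125. 299.]
(10, 200, 192) [207. 312.]
(-93, 200, 55) [307. 458.]
(-93, 200, 0) [304. 506.]
```

Cup prediction and picture agree within about a pixel. The peeler tip is tilted about 20 mm to the front, the right way for leaning back. I'll shift 10 mm back and lower it in.

```bash
python3 -m inch '{"travel":[[-10,0,0],[-10,0,15],[-10,0,35],[-10,0,55],[-10,0,75],[-10,0,95],[-10,0,115],[-10,0,130],[-10,0,145],[-10,0,158],[-10,0,165],[-10,0,165]],"turn":[0,0,0,0,0,0,0,0,0,0,0,0],"claw":[1,1,1,1,1,1,1,1,1,1,1,1]}'
python3 -m inch '{"travel":[[0,0,5],[0,0,10],[0,0,14],[0,0,14]],"turn":[0,0,0,0],"claw":[1,1,1,1]}'
python3 - <<'E'
from h import *
rel((.4644,-.054,.43,3.187))
E
```

```text
time: 14.15
tool_pos: [0.4747, -0.0534, 0.2634]
tool_rot: [3.141, -0.002, -3.097]
contact_force: [-1.1, 0.4, -1.2]
opening: 0.025
grip_force: 8.0
time: 14.55
tool_pos: [0.4745, -0.0534, 0.2498]
tool_rot: [3.141, -0.001, -3.097]
contact_force: [0.9, -0.1, -1.1]
opening: 0.0249
grip_force: 8.0
t 14.6 pos [ 0.4746 -0.0535  0.2501] rot [ 3.1414e+00 -3.0000e-04 -3.0970e+00] F [ 0.2  0.3 -0.8] open 0.0246 7.999665588140488
[ 1.020e+01 -1.000e-01 -1.799e+02] turn -0.01
```

```bash
python3 -m inch '{"travel":[[-4,0,0],[-8,0,0],[-12,0,0],[-16,0,2],[-20,0,4],[-24,0,6],[-28,0,8],[-32,0,11],[-36,0,14],[-39,0,17],[-41,0,20],[-41,0,20]],"turn":[0,0,0,0,0,0,0,0,0,0,0,0],"claw":[1,1,1,1,1,1,1,1,1,1,1,1]}' 4
python3 - <<'E'
from h import *
import cv2
rel((.4644,-.054,.43,3.187))
c=robot.read_camera("scene")
cv2.imwrite("pics/c2.png",cv2.resize(c["pixels"][140:260,260:390,::-1],(650,600),interpolation=cv2.INTER_CUBIC))
E
```

```text
time: 15.8
tool_pos: [0.5157, -0.0516, 0.2297]
tool_rot: [3.141, -0.001, -3.097]
contact_force: [-0.1, -0.7, -0.2]
opening: 0.025
grip_force: 4.0
t 15.85 pos [ 0.5157 -0.0516  0.2299] rot [ 3.1414e+00 -3.0000e-04 -3.0969e+00] F [-0.3 -0.1 -1.5] open 0.0251 3.999924883246422
[ 5.130e+01 -1.000e-01 -2.001e+02] turn -0.01
```

View pics/c2.png

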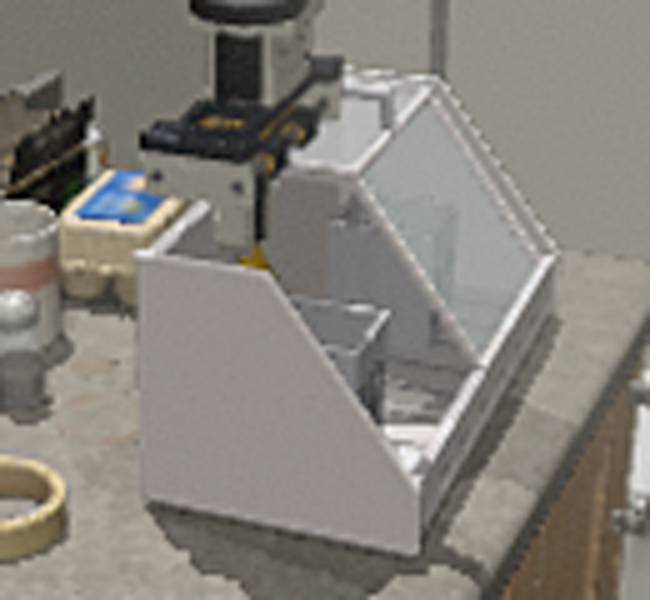

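The cheek hides most of the peeler. The yellow handle comes out at (255,258) on the front side of the finger, so it is leaning back as wanted. I'll lower until it touches the floor.

```bash
python3 -m inch '{"travel":[[0,0,3],[0,0,6],[0,0,9],[0,0,12],[0,0,12]],"turn":[0,0,0,0,0],"claw":[1,1,1,1,1]}'
python3 -m inch '{"travel":[[0,0,1],[0,0,2],[0,0,3],[0,0,3]],"turn":[0,0,0,0],"claw":[1,1,1,1]}'
python3 -m inch '{"travel":[[0,0,1],[0,0,2],[0,0,3],[0,0,3]],"turn":[0,0,0,0],"claw":[1,1,1,1]}'
```

```text
time: 16.4
tool_pos: [0.5163, -0.0518, 0.2186]
tool_rot: [-3.141, 0.002, -3.097]
contact_force: [1.4, 0.1, 2.8]
opening: 0.0253
grip_force: 4.0
time: 16.8
tool_pos: [0.5163, -0.0518, 0.2159]
tool_rot: [-3.141, 0.002, -3.097]
contact_force: [1.6, 0.1, 4.9]
opening: 0.0248
grip_force: 4.0
time: 17.2
tool_pos: [0.5162, -0.0518, 0.2129]
tool_rot: [-3.141, 0.002, -3.097]
contact_force: [0.9, -1.0, 5.5]
opening: 0.025
grip_force: 4.0
```

The vertical force went from -1 to +5 N, so the tip is seated on the floor. Releasing and rising.

```bash
python3 -m inch '{"travel":[[0,0,0],[0,0,0],[0,0,0],[0,0,0],[0,0,0],[0,0,0],[0,0,0]],"turn":[0,0,0,0,0,0,0],"claw":[0.4,0.3,0.1,-0.2,-0.3,-0.3,-0.3]}'
python3 -m inch '{"travel":[[0,0,-10],[0,0,-30],[0,0,-60],[0,0,-100],[0,0,-140],[0,0,-170],[0,0,-170]],"turn":[0,0,0,0,0,0,0],"claw":[-0.3,-0.3,-0.3,-0.2,-0.1,0,0]}'
python3 - <<'E'
from h import *
import cv2
rel((.508,-.2325,.37,3.187),(.508,-.2325,.269,3.187))
c=robot.read_camera("scene")
a=cv2.resize(c["pixels"][140:260,260:390,::-1],(433,400),interpolation=cv2.INTER_CUBIC)
b=cv2.resize(C["pixels"][185:285,295:390,::-1],(367,386),interpolation=cv2.INTER_CUBIC)
b=cv2.copyMakeBorder(b,0,14,0,0,cv2.BORDER_CONSTANT)
cv2.imwrite("pics/c3.png",cv2.hconcat([a,b]))
E
```

```text
time: 17.9
tool_pos: [0.5156, -0.0516, 0.2122]
tool_rot: [3.142, -0.0, -3.097]
contact_force: [-0.1, -0.2, 0.3]
opening: 0.0591
grip_force: 0.0
time: 18.6
tool_pos: [0.5166, -0.0519, 0.3877]
tool_rot: [-3.139, 0.01, -3.097]
contact_force: [-0.4, -0.5, -0.7]
opening: 0.0462
grip_force: 0.0
t 18.65 pos [ 0.516  -0.0517  0.3849] rot [-3.1401  0.0052 -3.0969] F [ 0.1 -0.5 -0.9] open 0.0461 0.0
[  16.1 -180.3   14.9] turn -0.01
[  16.1 -180.3  115.9] turn -0.01
```

View pics/c3.png

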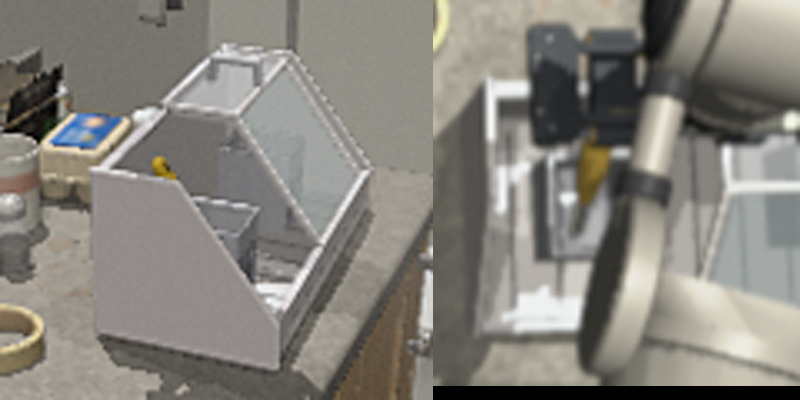

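The peeler stands in the cup with its handle leaning back: its end is at (162,163) in the left crop, and in the right crop it points to the rear at (595,160). Next, shut the guard.

```bash
python3 -m inch '{"travel":[[4,-20,0],[8,-50,0],[12,-85,0],[16,-120,0],[16,-150,0],[16,-172,0],[16,-180,0],[16,-180,0],[16,-180,30],[16,-180,50],[16,-180,50]],"turn":[0,0,0,0,0,0,0,0,0,0,0],"claw":[0,0,0,0,0,0,0,0,0,0,0]}'
python3 - <<'E'
from h import *
rel((.508,-.2325,.27,3.187))
E
```

```text
time: 19.8
tool_pos: [0.5068, -0.2301, 0.3293]
tool_rot: [3.137, -0.005, -3.096]
contact_force: [0.3, -0.9, 0.0]
opening: 0.046
grip_force: 0.0
t 19.85 pos [ 0.5074 -0.2307  0.3313] rot [ 3.1394e+00 -2.5000e-03 -3.0957e+00] F [-0.3 -0.8  0.4] open 0.046 0.0
[-0.5 -1.8 61.3] turn 0.01
```

```bash
python3 -m inch '{"travel":[[0,-1,20],[0,-1,40],[0,-1,55],[0,-1,62],[0,-1,62]],"turn":[0,0,0,0,0],"claw":[0,0,0,0,0]}'
python3 -m inch '{"travel":[[0,8,0],[0,18,0],[0,35,0],[0,55,0],[0,75,0],[0,95,0],[0,115,0],[0,135,0],[0,155,0],[0,170,0],[0,180,0],[0,185,0]],"turn":[0,0,0,0,0,0,0,0,0,0,0,0],"claw":[0,0,0,0,0,0,0,0,0,0,0,0]}'
python3 -m inch '{"travel":[[0,2,0],[0,4,0],[0,4,0]],"turn":[0,0,0],"claw":[0,0,0]}'
```

```text
time: 20.35
tool_pos: [0.5079, -0.2327, 0.2705]
tool_rot: [3.141, 0.0, -3.096]
contact_force: [-0.5, 0.4, 0.3]
opening: 0.0459
grip_force: 0.0
time: 21.55
tool_pos: [0.4993, -0.0472, 0.2705]
tool_rot: [-3.142, 0.0, -3.096]
contact_force: [0.6, -2.0, 1.5]
opening: 0.0456
grip_force: 0.9
time: 21.85
tool_pos: [0.4992, -0.0444, 0.27]
tool_rot: [3.141, -0.001, -3.097]
contact_force: [-0.6, 0.3, -1.2]
opening: 0.0459
grip_force: 0.0
```

```bash
python3 -m inch '{"travel":[[0,2,0],[0,4,0],[0,4,0]],"turn":[0,0,0],"claw":[0,0,0]}'
python3 -m inch '{"travel":[[0,2,0],[0,4,0],[0,4,0]],"turn":[0,0,0],"claw":[0,0,0]}'
```

```text
time: 22.15
tool_pos: [0.499, -0.0419, 0.2699]
tool_rot: [-3.139, -0.001, -3.098]
contact_force: [0.2, -7.7, -1.9]
opening: 0.05
grip_force: 4.0
time: 22.45
tool_pos: [0.4989, -0.0379, 0.2699]
tool_rot: [-3.139, -0.001, -3.098]
contact_force: [0.2, -8.6, -1.7]
opening: 0.0577
grip_force: 4.0
```

The guard is at its stop: the finger yields at a steady 8 N, and the bar is back at y = -0.061, where it started. Backing off and away.

```bash
python3 -m inch '{"travel":[[0,-10,0],[0,-18,0],[0,-18,0],[0,-18,-30],[0,-18,-70],[0,-18,-110],[0,20,-110],[0,60,-110],[0,100,-110],[0,150,-110],[0,200,-110],[0,250,-110]],"turn":[0,0,0,0,0,0,0,0,0,0,0,0],"claw":[0,0,0,0,0,0,0,0,0,0,0,0]}'
python3 -m inch '{"travel":[[30,40,0],[60,80,0],[60,80,0],[60,80,0]],"turn":[0,0,0,0],"claw":[0,0,0,0]}'
python3 - <<'E'
from h import *
import cv2
c=robot.read_camera("scene")
a=cv2.resize(c["pixels"][140:260,260:390,::-1],(433,400),interpolation=cv2.INTER_CUBIC)
b=cv2.resize(C["pixels"][185:285,295:387,::-1],(367,400),interpolation=cv2.INTER_CUBIC)
d=cv2.resize(C["pixels"][:,:,::-1],None,fx=.5,fy=.5)[75:210];d=cv2.copyMakeBorder(d,0,0,0,800-d.shape[1],cv2.BORDER_CONSTANT)
cv2.imwrite("pics/c4.png",cv2.vconcat([cv2.hconcat([a,b]),d]))
E
```

```text
time: 23.65
tool_pos: [0.4872, 0.2153, 0.3803]
tool_rot: [3.141, -0.0, -3.097]
contact_force: [0.7, -0.7, 0.3]
opening: 0.0458
grip_force: 0.0
time: 24.05
tool_pos: [0.4236, 0.2913, 0.3803]
tool_rot: [-3.142, 0.0, -3.094]
contact_force: [0.5, -0.7, 0.4]
opening: 0.0458
grip_force: 0.0
```

View pics/c4.png

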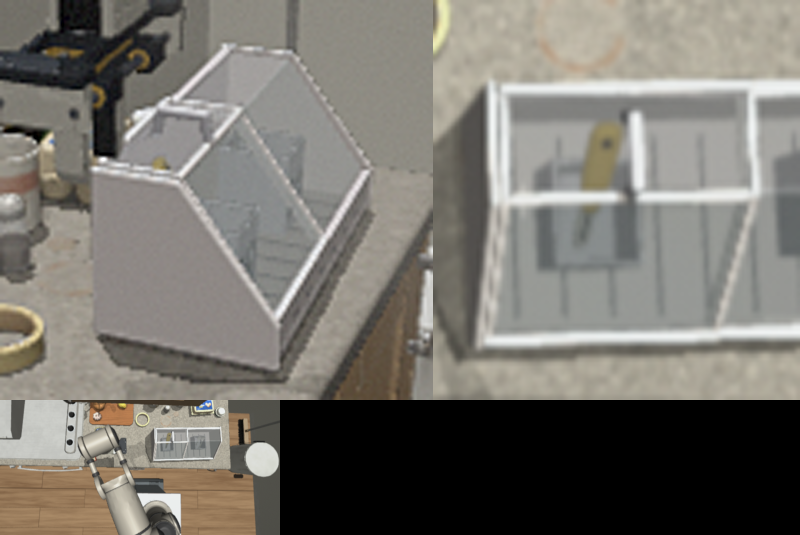

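The guard is shut, back in its starting place with the handle at (637,150) in the right crop. The peeler leans back in the cup from (583,235) up to (605,125). Handing in.

```bash
python3 -c "
from cell import robot
print(robot.hand_in())"
```

```text
the job is handed in; nothing more can be done
None
```

The peeler stands blade down in the cup, leaning back on its rear edge, the guard is shut over it, and the job was handed in after about 24 s; I moved nothing else, though the last picture was too small to check every bystander.

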